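# Move the tacky varnished dish to its oak stand with the spatula

### The job

The varnish on the square ceramic dish is still tacky, so do not touch the dish with the gripper: slide the spatula under it between the bars of the steel drying rack, lift it clear, and, keeping it level, set it down gently on the oak stand, centred and square. Then draw the spatula out and lay it back flat on the bare desk, clear of the rack and the stand, without disturbing the jar, the tin or the cup.

Things in the scene. Friction and masses are not known exactly. Their poses are not given: they have to be found in the camera images.
- dish: Shallow square white ceramic dish, 120 x 120 mm, 14 mm high overall: a flat 5 mm floor with a 5 mm thick lip all round; about 150 g. Origin: centre of its underside, z up, x and y along its sides. It starts lying on the steel rack, open side up.
- spatula: Steel spatula lying blade down on the desk; about 165 g, balanced near x = -45 mm. Origin on the blade's flat underside; x forward, z up. Blade 54 mm wide, 2.5 mm thick, from x = -75 to +40 mm. A 24 mm wide upright neck (front face x = -73 mm) carries a level black handle bar, 18 mm wide, from x = -75 to -175 mm, z = 48 to 72 mm. The dish rides well centred over the origin.
- spatula_grip (a point): The place to grip the handle: middle of the bar, 105 mm behind the spatula's origin and 60 mm above the blade's underside; axes as the spatula's.
- spatula_tip (a point): Middle of the blade's front edge, on the underside, 40 mm ahead of the spatula's origin.
- rack: Fixed drying rack of 6 mm steel rod; origin at its centre on the desk. Two bars run along its x, 90 mm apart between centres (84 mm clear), tops 26 mm above the desk, ending in legs at x = +/-75 mm. A 6 mm cross rod lies on the desk at each end: the opening for the blade, from either end, is 6 to 26 mm above the desk.
- rack_top (a point): Centre of the rack at the height of the bars' tops, 26 mm above the desk.
- stand: Fixed oak stand: base board 130 x 130 x 5 mm with two battens along its x, each 12 mm wide, 90 mm apart between centres (78 mm clear), tops 26 mm above the desk. The channel between the battens is open at both ends, 5 to 26 mm above the desk. Origin: centre, on the desk.
- stand_top (a point): Centre of the stand at the height of the battens' tops, 26 mm above the desk: where the centre of the dish's underside belongs.
- jar: Bystander: closed glass jar, 72 mm across, 100 mm tall. Origin: centre of its underside.
- tin: Bystander: steel tin with a clip-on lid, 79 x 104 mm, 52 mm tall. Origin: centre of its underside.
- cup: Bystander: open steel cup, 76 mm across, 85 mm tall. Origin: centre of its underside.
There are look-alikes about, which are no part of the job. Leave any green look-alike of the rack alone.

How it is judged (in metres and radians):
On the way, in this order (a step that is already met when the one before it is completed fails the run):
1. the dish rides on the spatula alone, lifted at least 15 mm above the rack's bars (z of dish in the frame of rack_top above 0.015 m and contact force between dish and spatula above 0.4 N and contact force between dish and rack below 0.05 N), for 0.2 s.
2. the dish lies at rest on the oak stand, centred and square, the spatula no longer touching it (horizontal distance between dish and stand_top below 0.02 m and z of dish in the frame of stand_top between -0.004 and 0.004 m and (angle between the x axis of dish and the x axis of stand, either way round below 0.2 rad or angle between the x axis of dish and the y axis of stand, either way round below 0.2 rad) and angle between dish's own z axis and vertical below 0.06 rad and linear speed of dish below 0.02 m/s and contact force between dish and spatula below 0.05 N), for 0.2 s.
At the end, for the whole second after the job is handed in: Dish level and at rest on the oak stand, centre within 20 mm of the stand's, sides within 0.2 rad of square; spatula at rest, blade flat on the desk (underside within 4 mm), touching neither dish, rack nor stand, its front edge over 70 mm from the centres of rack and stand (all of step 2 and angular speed of dish below 0.1 rad/s and height (world z) of each of spatula, spatula_tip below 0.004 m and angle between spatula's own z axis and vertical below 0.06 rad and linear speed of spatula below 0.02 m/s and contact force between spatula and rack below 0.05 N and contact force between spatula and stand below 0.05 N and horizontal distance between spatula_tip and stand above 0.07 m and horizontal distance between spatula_tip and rack above 0.07 m).
It fails at once if the gripper or arm touches the tacky dish (contact force between any of the fingers, the arm and dish above 0.3 N).
It fails at once if the dish is tipped more than 0.35 rad from level (angle between dish's own z axis and vertical above 0.35 rad).
It fails at once if the dish hits the stand hard (more than 20 N) (contact force between dish and stand above 20 N).
It fails at once if the jar, tin or cup is moved more than 20 mm or tipped over (distance of any of jar, tin, cup from where it was at the start of the episode above 0.02 m or angle between any of jar, tin, cup's own z axis and vertical above 0.4 rad).
It also fails if it takes over 72 s, if anything falls off the work surface, if the arm or the gripper's body presses on something with over 40 N, if the wrist force passes 120 N, or if a joint passes its speed limit or range.

### The arm

A 6-joint arm with a two-finger parallel gripper is mounted at the origin on the work surface. World frame = base frame: x ahead of the robot, y to its left, z up, the work surface at z = 0. Lengths are in mm, angles in rad, forces in N, time in s.
With the tool pointing down it reaches from about 400 to 825 mm from the base axis. Payload 7 kg.
Tool frame: the origin (TCP) lies on the centre line of the jaws, within the pads' length; the fingertips stand robot.tcp_to_tips ahead of it and the grasp point (between the pads) lies 3 mm ahead of it (robot.tcp_to_tips is the distance from the TCP to the fingertips, in mm); z points along the fingers, y is the line along which they close (so a half turn about z gives the same grasp; the last joint's range is limited). The gripper opens to 88 mm and grips with 3 to 60 N. Pads are 19 mm wide; open, the fingers measure 130 mm over their backs; the gripper's body (78 mm by 193 mm) begins 47 mm behind the grasp point.
Start: joints at [1.468, 0.359, 0.012, 0, -1.224, -0.288], TCP at [257.133, 624.082, 248.561] pointing down, gripper open.
Joint ranges: [-3.07, 3.07], [-1.43, 2.12], [-1.02, 1.25], [-3.03, 1.67], [-3.05, -0], [-3.03, 3.03]. Speed limits (rad/s): [2.39, 2.39, 3.01, 3.14, 3.14, 3.14].

### API

Orientations are given as a 3x3 rotation matrix whose columns are the frame's x, y, z axes.
In Python, from bench import robot gives the robot as it stands.
- The arm moves only by the tool apply_moves, never from a script. Its arguments are lists of equal length, an entry for each row: "xyz": the shift along the tool's x, y, z in m, a list of three; "twist": the turn about the tool's z in degrees; "hand": the closure, from -1 (fully open) to 1 (shut). A call has 1 to 8 rows; each row shifts and turns the commanded pose from where the row before left it, along the tool's axes as they then stand; what a row does not reach is not made up. A row lasts 1/12 s, in which the tool goes at most 41.7 mm and 7.16 degrees, less where a joint would pass 70% of its speed; a pose out of reach is approached as far as the arm can. A call is refused whole if a number of a shift passes 0.0417 or a number of a turn 7.16, either way. A call with a gripper value outside its range is refused whole. The fingers move at their own pace and stop on an object; "grip_force" is the grip in N (left out, the last holds). Time passes only in rows, so rows that do not move let the fingers close. It gives the time, the measured TCP pose, the force, the opening and the grip force at its end, in the units of the state.
- robot.get_state(): the state, without advancing time (a new reading comes with each control period).
- robot.snapshot(name): name is "scene" or "top" or "wrist"; returns a dict with "color" (420x560x3 uint8, blue, green, red), "mtx" (3x3 intrinsics, pixels), "R" (3x3) and "t" (3): a world point X has camera coordinates R X + t. Camera axes: x right, y down, z forward; pixel columns grow to the right and rows downward; lengths in mm; the calibration is good to about 2 mm. A picture is of the moment at which its call begins. There is no depth.
- robot.close_job(): hands the job in; it is judged then, once.
The state is a dict: "t": time; "q": joint angles; "dq": joint speeds; "joint_torque": joint torques, N m; "position": TCP position; "tcp_rot": TCP orientation; "wrist_force": force on the tool from outside, world axes, zero at the start; "torque": the same for the moment, N m; "grip_width": finger opening in mm; "gripper_force": force on a finger pad.
Only numpy, scipy, OpenCV 4.12 (cv2) and the standard library are available. Lean on these libraries where they do the work, as an engineer would, in place of code of your own. Each camera call takes 0.05 s, during which the arm holds its last target. There are 200 camera calls.

## Working session

There is one attempt and no reset: what is moved stays moved. The work goes in short steps, Python scripts to look and compute and a tool call to move; the robot and the scene stay as the last step left them, time stands still between calls to the robot, and variables do not carry over. Pictures are saved under pics/ and viewed, at most 10 in all, crops included, and the job is handed in when it is done.

Besides the shell and the picture viewer there is one more tool, called after ">>>" by a JSON object that holds its "name" and its "arguments". apply_moves: Moves the arm, as the interface text tells. Its arguments: {"type":"object","properties":{"xyz":{"type":"array","items":{"type":"array","items":{"type":"number"}}},"twist":{"type":"array","items":{"type":"number"}},"hand":{"type":"array","items":{"type":"number"}},"grip_force":{"type":"number"}},"required":["xyz","twist","hand"]}

```bash
mkdir -p pics; ls
cat > h.py <<'E'
import numpy as np, cv2
from bench import robot
def ray(s,u,v,z):
    d=s["R"].T@(np.linalg.inv(s["mtx"])@np.array([u,v,1.0])); c=-s["R"].T@s["t"]
    return c+d*(z-c[2])/d[2]
def proj(s,X):
    p=s["mtx"]@(s["R"]@np.array(X,float)+s["t"]); return p[:2]/p[2]
E
python3 - <<'E'
from h import *
import pickle
st=robot.get_state(); print(st, robot.tcp_to_tips)
for n in("scene","top"):
    s=robot.snapshot(n); s={k:np.array(v) if k!="name" else v for k,v in s.items() if k in("color","mtx","R","t")}; pickle.dump(s,open(n+".pkl","wb")); cv2.imwrite(f"pics/{n}0.png",s["color"]); print(n,-s["R"].T@s["t"],s["mtx"][0,0])
E
```

```text
pics
{'t': 0.0, 'q': array([ 1.46811770e+00,  3.59367457e-01,  1.10275444e-02, -3.46626686e-04,
       -1.22410584e+00, -2.88096059e-01]), 'dq': array([-0.00061219, -0.00067522,  0.00028125,  0.00168925, -0.00062183,
        0.00141352]), 'joint_torque': array([ 1.28761814e-03, -5.82714915e+01,  2.93049502e+01,  6.99714258e+00,
        6.76459749e-03, -1.57782697e-04]), 'position': array([256.96190257, 623.6651071 , 247.62223495]), 'tcp_rot': array([[ 9.24569323e-01, -3.81013547e-01, -4.93347365e-04],
       [-3.81013834e-01, -9.24567939e-01, -1.60730252e-03],
       [ 1.56270877e-04,  1.67403477e-03, -9.99998587e-01]]), 'wrist_force': array([ 0.63573392,  0.41122708, -0.11120721]), 'torque': array([ 0.00179257,  0.01748107, -0.01269438]), 'gripper_force': 0.0, 'grip_width': 87.66992409033595} 22.0
scene [1067.73014019 -886.66532164  961.11914967] 389.10724104908263
top [ 432.43787599   -1.68822091 1518.93400002] 486.0516255687288
```

View pics/top0.png

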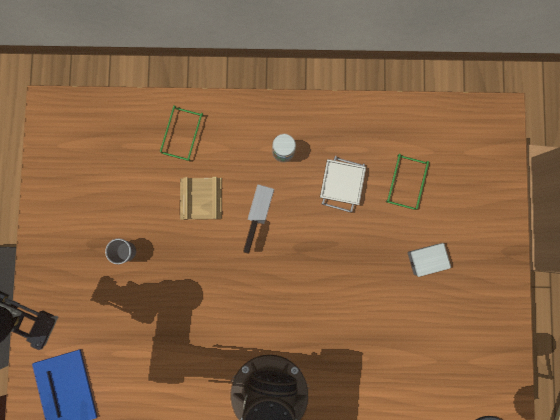

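View pics/scene0.png

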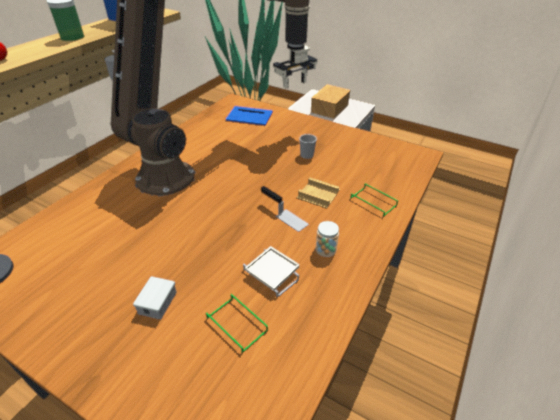

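Top view: the steel rack with the white dish is at (343,183) and its rods show at both ends. The green look-alike racks are at (184,134) and (408,182). The spatula blade is at (261,203) with its handle end at (250,237), and the stand is at (200,198). The jar is at (284,147), the tin at (430,260) and the cup at (119,251). The blue folder with a dark bar at (65,385) could pass for a handle but isn't one. I choose the steel rack, the only spatula and the two-batten stand.

Run:
```python
from h import *
import pickle
s=pickle.load(open("top.pkl","rb")); im=s["color"]
c=im[90:270,100:460]; 
a=cv2.resize(im[145:260,170:280],None,fx=3.6,fy=3.6,interpolation=cv2.INTER_CUBIC)
b=cv2.resize(im[145:260,290:400],None,fx=3.6,fy=3.6,interpolation=cv2.INTER_CUBIC)
cv2.imwrite("pics/crop.png",np.hstack([a,b]))
hsv=cv2.cvtColor(im,cv2.COLOR_BGR2HSV)
def quad(mask,roi,z,name):
    m=np.zeros_like(mask); x0,x1,y0,y1=roi; m[y0:y1,x0:x1]=mask[y0:y1,x0:x1]
    n,l,stt,_=cv2.connectedComponentsWithStats(m.astype(np.uint8)); k=1+np.argmax(stt[1:,4]); 
    ys,xs=np.nonzero(l==k)
    P=np.array([ray(s,x,y,z)[:2] for x,y in zip(xs,ys)],np.float32)
    r=cv2.minAreaRect(P); B=cv2.boxPoints(r)
    print(name,len(xs),"mean",P.mean(0).round(1),"rect",np.round(r[0],1),np.round(r[1],1),round(r[2],1)); print(B.round(0).tolist())
S,V,H=hsv[...,1],hsv[...,2],hsv[...,0]
quad((S<60)&(V>170),(315,375,150,215),40,"dish")
quad((S<70)&(V>90),(245,280,180,225),2.5,"blade")
quad((V<60),(240,262,218,258),72,"handle")
for p in [(261,203),(250,240),(343,183),(186,190),(217,200),(200,200),(350,160),(340,209),(230,200)]: print(p,hsv[p[1],p[0]])
```

```text
dish 1415 mean [ 645.2 -215.9] rect [ 647.  -214.8] [119.4 119.5] 79.7
[[578.0, -263.0], [695.0, -284.0], [716.0, -167.0], [599.0, -145.0]]
blade 643 mean [578.3  36.2] rect [577.5  36.1] [ 55.7 115.7] 75.3
[[514.0, 24.0], [626.0, -6.0], [641.0, 48.0], [529.0, 78.0]]
handle 154 mean [474.1  62.2] rect [474.3  62.3] [14.7 94.5] 75.2
[[427.0, 67.0], [518.0, 43.0], [522.0, 57.0], [430.0, 81.0]]
(261, 203) [ 75   3 161]
(250, 240) [ 9 64 56]
(343, 183) [ 30  16 210]
(186, 190) [ 21  96 193]
(217, 200) [ 19 112  91]
(200, 200) [ 19 104 182]
(350, 160) [ 13 133 146]
(340, 209) [ 14  42 129]
(230, 200) [ 14 141 165]
```

View pics/crop.png

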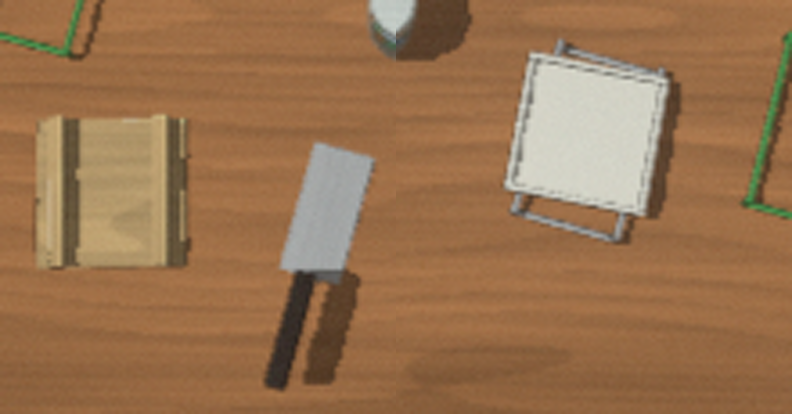

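The crop confirms one spatula, the steel rack with the dish on it (yaw about -15°, dish about -10°) and the stand (yaw about 0). The green racks at the crop's edges are left alone. I'll move towards them and refine with the wrist camera.

>>> {"name": "apply_moves", "arguments": {"xyz": [[0, 0, 0], [0.024, 0.031, -0.006], [0.024, 0.031, -0.006], [0.024, 0.031, -0.006], [0.024, 0.031, -0.006], [0.024, 0.031, -0.006], [0.024, 0.031, -0.006], [0.024, 0.031, -0.006]], "twist": [-7.1, -0.3, 0, 0, 0, 0, 0, 0], "hand": [-1, -1, -1, -1, -1, -1, -1, -1]}}

```text
t: 0.77
position: [363.3, 368.9, 290.6]
tcp_rot: [[0.966, -0.258, -0.0], [-0.258, -0.966, -0.0], [-0.0, 0.0, -1.0]]
wrist_force: [1.1, 0.3, -0.3]
grip_width: 87.9
gripper_force: 0.0
```

>>> {"name": "apply_moves", "arguments": {"xyz": [[0.024, 0.031, -0.006], [0.024, 0.031, -0.006], [0.024, 0.031, -0.006], [0.024, 0.031, -0.006], [0, 0, 0], [0, 0, 0]], "twist": [0, 0, 0, 0, 0, 0], "hand": [-1, -1, -1, -1, -1, -1]}}

```text
t: 1.27
position: [424.3, 224.5, 314.9]
tcp_rot: [[0.965, -0.262, 0.0], [-0.262, -0.965, 0.001], [0.0, -0.001, -1.0]]
wrist_force: [-1.0, 0.4, 0.3]
grip_width: 87.7
gripper_force: 0.0
```

```bash
cat >> h.py <<'E'
import pickle
def snap(n,tag):
    s=robot.snapshot(n); s={k:np.array(s[k]) for k in("color","mtx","R","t")}
    pickle.dump(s,open(tag+".pkl","wb")); cv2.imwrite(f"pics/{tag}.png",s["color"]); return s
def pose():
    st=robot.get_state(); R=st["tcp_rot"]; return st["t"],st["position"].round(1),round(float(np.degrees(np.arctan2(R[1,0],R[0,0]))),2),st["wrist_force"].round(1),round(st["grip_width"],1)
def go(x,y,z,yaw):
    "shift in current tool axes (mm) after turning, and twist needed"
    st=robot.get_state(); _,p,yw,_,_=pose(); a=np.radians(yaw); d=np.array([x,y,z])-st["position"]
    return np.round([d[0]*np.cos(a)+d[1]*np.sin(a), d[0]*np.sin(a)-d[1]*np.cos(a), -d[2]],1), round(yw-yaw,1)
E
python3 - <<'E'
from h import *
print(pose()); s=snap("wrist","w1"); print(-s["R"].T@s["t"],s["R"].round(2),s["mtx"].round(0))
for X in [(593,215,26),(578,36,2),(646,-215,40),(494,59,72)]: print(proj(s,X).round(0))
E
```

```text
(1.2667, array([424.3, 224.5, 314.9]), -15.2, array([-1. ,  0.4,  0.3]), 87.7)
[502.28901676 203.1521176  450.93140478] [[-0.26 -0.96 -0.  ]
 [-0.92  0.25  0.3 ]
 [-0.29  0.08 -0.95]] [[322.   0. 278.]
 [  0. 322. 211.]
 [  0.   0.   1.]]
[249.  36.]
[394.  10.]
[ 650. -153.]
[408.  82.]
```

View pics/w1.png

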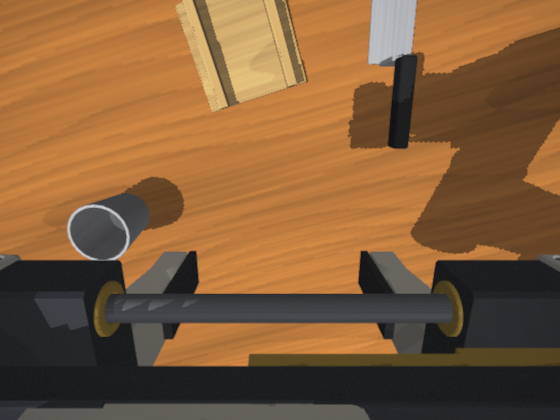

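The wrist view shows the stand at (250,40), cut off at the top edge. The cup is at (100,230) and the spatula handle at (402,100). I'll move forward to see both whole.

>>> {"name": "apply_moves", "arguments": {"xyz": [[0.033, 0.02, -0.008], [0.033, 0.02, -0.008], [0.033, 0.02, -0.008], [0, 0, 0], [0, 0, 0]], "twist": [0, 0, 0, 0, 0], "hand": [-1, -1, -1, -1, -1]}}

```text
t: 1.73
position: [504.6, 142.6, 337.8]
tcp_rot: [[0.965, -0.261, -0.001], [-0.261, -0.965, -0.001], [-0.001, 0.001, -1.0]]
wrist_force: [0.2, 1.4, -0.6]
grip_width: 88.0
gripper_force: 0.0
```

Run:
```python
from h import *
print(pose()); s=snap("wrist","w2")
for X in [(593,215,26),(578,36,2),(646,-215,40),(494,59,72)]: print(proj(s,X).round(0))
```

```text
(1.7333, array([504.6, 142.6, 337.8]), -15.1, array([ 0.2,  1.4, -0.6]), 88.0)
[209. 122.]
[339.  97.]
[547. -26.]
[345. 168.]
```

View pics/w2.png

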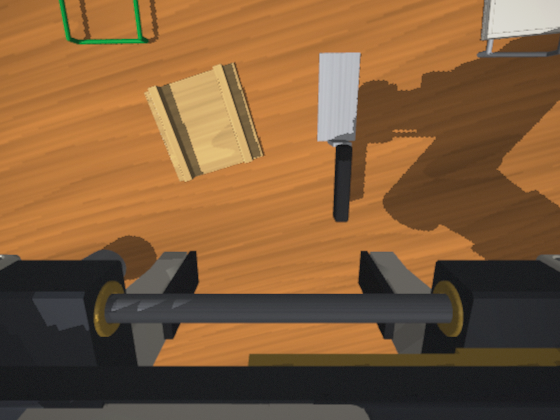

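The wrist view now has the whole stand (corners near (148,90), (235,63), (262,157) and (185,181)), the blade at (338,97) and the handle at (343,183). I'll zoom in on the stand for its corners.

Run:
```python
from h import *
s=pickle.load(open("w2.pkl","rb")); im=s["color"]
cv2.imwrite("pics/st.png",cv2.resize(im[55:190,140:270],None,fx=4.4,fy=4.4,interpolation=cv2.INTER_CUBIC))
hsv=cv2.cvtColor(im,cv2.COLOR_BGR2HSV); S,V=hsv[...,1],hsv[...,2]
def quad(mask,roi,z,name):
    m=np.zeros(mask.shape,np.uint8); x0,x1,y0,y1=roi; m[y0:y1,x0:x1]=mask[y0:y1,x0:x1]
    n,l,stt,_=cv2.connectedComponentsWithStats(m); k=1+np.argmax(stt[1:,4]); ys,xs=np.nonzero(l==k)
    P=np.array([ray(s,x,y,z)[:2] for x,y in zip(xs,ys)],np.float32); r=cv2.minAreaRect(P); print(name,len(xs),P.mean(0).round(1),np.round(r[0],1),np.round(r[1],1),round(r[2],1)); print(cv2.boxPoints(r).round(0).tolist())
quad((S<60)&(V>110),(312,365,45,142),2.5,"blade")
quad(V<45,(325,358,140,230),72,"handle")
```

```text
blade 3300 [581.7  37.6] [576.2  38.1] [ 54.7 114.9] 75.4
[[514.0, 26.0], [625.0, -3.0], [639.0, 50.0], [527.0, 79.0]]
handle 550 [489.6  64.8] [475.3  66.4] [19.1 97.4] 75.5
[[426.0, 69.0], [520.0, 45.0], [525.0, 63.0], [431.0, 88.0]]
```

View pics/st.png

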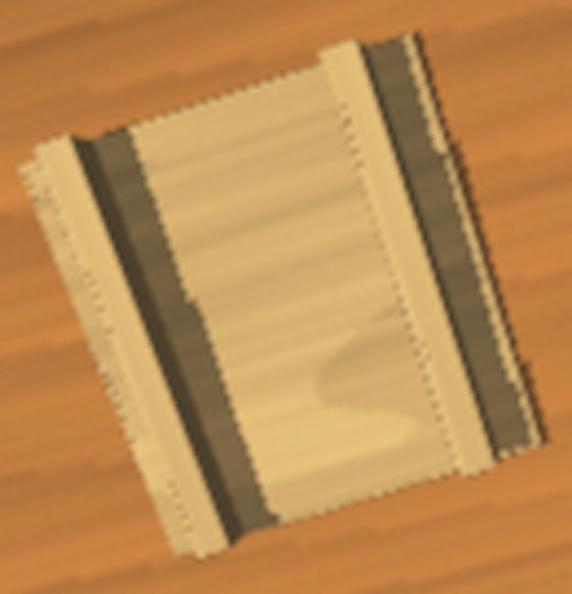

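The zoom shows the batten tops clearly: left batten (36,152)/(70,135) to (197,558)/(232,540), right batten (322,50)/(358,38) to (465,473)/(495,463). The base corners are at (20,165), (418,33), (545,442) and (180,555).

Run:
```python
from h import *
s=pickle.load(open("w2.pkl","rb"))
f=lambda L,z:np.array([ray(s,140+(u+.5)/4.4-.5,55+(v+.5)/4.4-.5,z)[:2] for u,v in L])
T=f([(36,152),(70,135),(197,558),(232,540),(322,50),(358,38),(465,473),(495,463)],26); print(T.round(1).tolist(),T.mean(0))
B=f([(20,165),(418,33),(545,442),(180,555)],5); print(B.round(1).tolist(),B.mean(0))
for a,b in((0,2),(1,3),(4,6),(5,7)): d=T[a]-T[b]; print(np.hypot(*d).round(1),np.degrees(np.arctan2(d[1],d[0])).round(2))
print(go(491,61,250,-14.7))
```

```text
[[652.4, 278.5], [654.2, 267.0], [524.6, 274.8], [527.2, 261.9], [656.6, 187.9], [656.9, 176.8], [528.3, 183.5], [528.8, 173.5]] [591.12192774 225.50275619]
[[653.4, 292.1], [657.0, 161.5], [528.6, 158.1], [524.3, 287.1]] [590.82704795 224.69655507]
127.9 1.68
127.1 2.32
128.4 1.95
128.2 1.49
(array([ 8.5, 82.8, 87.6]), -0.3)
```

>>> {"name": "apply_moves", "arguments": {"xyz": [[0.0012, 0.0207, 0.02], [0.0012, 0.0207, 0.03], [0.0012, 0.0207, 0.03], [0.0012, 0.0207, 0.03], [0.0012, 0, 0.035], [0.0012, 0, 0.035], [0.0026, 0, 0.035], [0, 0, 0]], "twist": [-0.3, 0, 0, 0, 0, 0, 0, 0], "hand": [-1, -1, -1, -1, -1, -1, -1, -1]}}

```text
t: 2.45
position: [487.8, 60.0, 117.5]
tcp_rot: [[0.967, -0.253, -0.01], [-0.253, -0.967, -0.004], [-0.009, 0.006, -1.0]]
wrist_force: [-1.3, -0.4, -0.9]
grip_width: 87.7
gripper_force: 0.0
```

Run:
```python
from h import *
print(pose(),go(493,60,63,-14.7)); s=snap("wrist","w3"); c=s["color"]
t=pickle.load(open("top.pkl","rb"))
print("stand top view",ray(t,201.1,198.3,5),"rack",ray(t,343.9,184.6,15))
V=cv2.cvtColor(c,cv2.COLOR_BGR2HSV)[...,2]
print([proj(s,p).round(0).tolist() for p in [(493,60,72),(420,79,72),(594,32,2),(633,22,2),(646,-215,40),(720,-236,26)]])
```

```text
(2.45, array([487.8,  60. , 117.5]), -14.65, array([-1.3, -0.4, -0.9]), 87.7) (array([ 5.1, -1.4, 54.5]), 0.0)
stand top view [591.38571769 222.39766      5.        ] rack [ 640.69905558 -223.21119311   15.        ]
[[276.0, 241.0], [276.0, 343.0], [278.0, 67.0], [277.0, 2.0], [730.0, -189.0], [764.0, -382.0]]
```

View pics/w3.png

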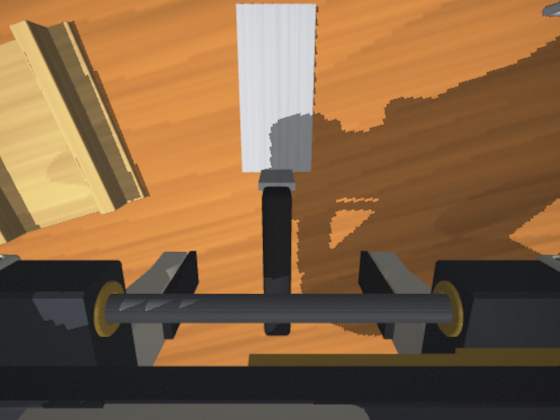

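The handle is centred between the jaws (column 276) and aligned, and the blade tip is at (277,4) as predicted. I'll descend and grip.

>>> {"name": "apply_moves", "arguments": {"xyz": [[0.004, 0, 0.02], [0, 0, 0.02], [0, 0, 0.013], [0, 0, 0], [0, 0, 0], [0, 0, 0], [0, 0, 0]], "twist": [0, 0, 0, 0, 0, 0, 0], "hand": [-1, -1, -1, -1, 1, 1, 1], "grip_force": 55}}

```text
t: 3.08
position: [497.2, 60.1, 72.4]
tcp_rot: [[0.968, -0.253, 0.003], [-0.253, -0.968, 0.001], [0.002, -0.002, -1.0]]
wrist_force: [-0.0, 1.1, 1.5]
grip_width: 72.9
gripper_force: 0.0
```

>>> {"name": "apply_moves", "arguments": {"xyz": [[0, 0, 0], [0, 0, 0], [0, 0, 0]], "twist": [0, 0, 0], "hand": [1, 1, 1]}}

```text
t: 3.33
position: [496.3, 59.3, 71.1]
tcp_rot: [[0.967, -0.254, 0.001], [-0.254, -0.967, 0.0], [0.001, -0.001, -1.0]]
wrist_force: [0.6, 0.9, 0.9]
grip_width: 53.1
gripper_force: 0.0
```

>>> {"name": "apply_moves", "arguments": {"xyz": [[-0.003, 0, 0.008], [0, 0, 0], [0, 0, 0], [0, 0, 0], [0, 0, 0], [0, 0, 0], [0, 0, 0], [0, 0, 0]], "twist": [0, 0, 0, 0, 0, 0, 0, 0], "hand": [1, 1, 1, 1, 1, 1, 1, 1]}}

```text
t: 4.0
position: [493.2, 59.9, 62.5]
tcp_rot: [[0.967, -0.254, 0.0], [-0.254, -0.967, 0.0], [-0.0, -0.0, -1.0]]
wrist_force: [-0.6, -0.1, -1.0]
grip_width: 17.6
gripper_force: 55.0
```

>>> {"name": "apply_moves", "arguments": {"xyz": [[0, 0, 0], [0, 0, 0], [0, 0, 0], [0, 0, 0]], "twist": [0, 0, 0, 0], "hand": [1, 1, 1, 1]}}

```text
t: 4.33
position: [493.2, 59.9, 62.6]
tcp_rot: [[0.967, -0.254, -0.0], [-0.254, -0.967, -0.0], [-0.0, 0.0, -1.0]]
wrist_force: [1.4, -0.4, -1.6]
grip_width: 17.7
gripper_force: 55.0
```

>>> {"name": "apply_moves", "arguments": {"xyz": [[0, 0, -0.01], [0, 0, -0.02], [0, 0, -0.03], [0, 0, -0.03], [0.013, 0.017, -0.03], [0.013, 0.017, -0.03], [0.013, 0.017, -0.03], [0.013, 0.017, -0.03]], "twist": [0, 0, 0, 0, 0, 0, 0, 0], "hand": [1, 1, 1, 1, 1, 1, 1, 1]}}

```text
t: 5.0
position: [525.9, -19.9, 274.2]
tcp_rot: [[0.967, -0.253, -0.0], [-0.253, -0.967, 0.0], [-0.0, -0.0, -1.0]]
wrist_force: [0.5, 0.6, -1.7]
grip_width: 17.7
gripper_force: 55.0
```

>>> {"name": "apply_moves", "arguments": {"xyz": [[0.013, 0.018, -0.03], [0.011, 0.018, -0.025], [0, 0, -0.012], [0, 0, 0], [0, 0, 0], [0, 0, 0]], "twist": [0, 0, 0, 0, 0, 0], "hand": [1, 1, 1, 1, 1, 1]}}

```text
t: 5.5
position: [539.5, -59.6, 338.0]
tcp_rot: [[0.967, -0.254, -0.002], [-0.254, -0.967, 0.0], [-0.002, 0.0, -1.0]]
wrist_force: [-0.1, -0.0, -2.2]
grip_width: 17.7
gripper_force: 55.0
```

Run:
```python
from h import *
print(pose()); s=snap("wrist","w4")
P=[proj(s,p) for p in [(646,-215,40),(641,-220,26)]]; print(P); u,v=P[0]
u0=int(min(max(u-110,0),340)); v0=int(max(v-85,0)); print(u0,v0)
b=s["color"].copy(); cv2.imwrite("pics/w4b.png",np.hstack([cv2.resize(b[v0:v0+160,u0:u0+220],None,fx=3.6,fy=3.6,interpolation=cv2.INTER_CUBIC)]))
```

```text
(5.5, array([539.5, -59.6, 338. ]), -14.68, array([-0.1, -0. , -2.2]), 17.7)
[array([378.72462672,  57.31946141]), array([379.98691627,  62.10049311])]
268 0
```

View pics/w4b.png

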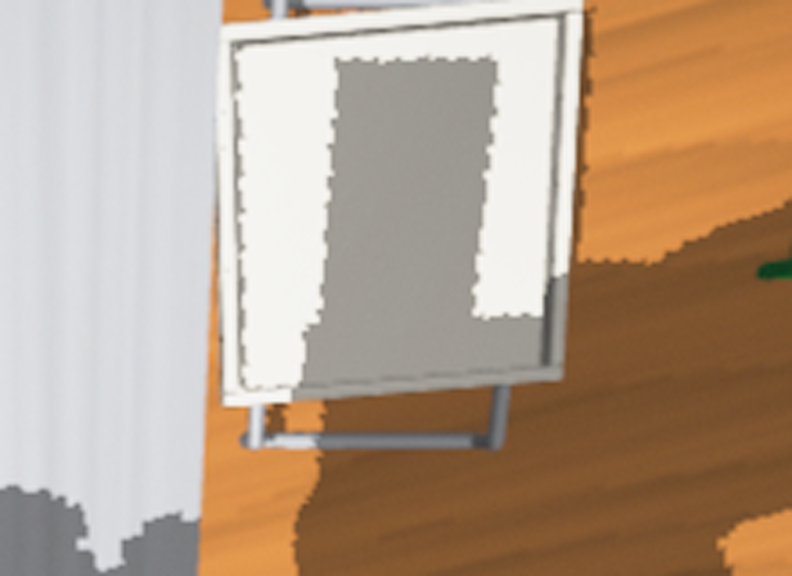

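The crop shows the dish corners at (221,28), (582,10), (562,380) and (224,405). The rack's bars come out below it at (257,425) and (503,400), the left bar shows at the far end at (279,10), and the near cross rod is at v≈442.

Run:
```python
from h import *
s=pickle.load(open("w4.pkl","rb"))
f=lambda L,z:np.array([ray(s,268+(u+.5)/3.6-.5,(v+.5)/3.6-.5,z)[:2] for u,v in L])
D=f([(221,28),(582,10),(562,380),(224,405)],40); c=D.mean(0)
print(D.round(1).tolist(),c); 
for a,b in((0,3),(1,2),(0,1),(3,2)): d=D[a]-D[b]; print(np.hypot(*d).round(1),np.degrees(np.arctan2(d[1],d[0])).round(1))
B=f([(257,425),(279,10),(503,400)],25); d=B[1]-B[0]; a=np.arctan2(d[1],d[0]); print("bars",B.round(1).tolist(),np.degrees(a),"gap",(B[2]-B[0])@[np.sin(a),-np.cos(a)])
R=f([(246,441),(494,443)],3); print("rod ends",R.round(1).tolist())
for yaw in(-13,-14,-15,-16):
  y=np.radians(yaw);n=np.array([-np.sin(y),np.cos(y)]);print(yaw,"lat L,R rel dish c",(B-c)@n)
for yaw in(-13,-15):
  y=np.radians(yaw);n=np.array([np.cos(y),np.sin(y)]);print("rod x rel dish",(R-c)@n)
```

```text
[[714.0, -167.2], [689.1, -281.9], [576.0, -261.6], [598.2, -143.6]] [ 644.32451393 -213.58362225]
118.1 -11.5
114.9 -10.2
117.5 77.8
120.0 79.3
bars [[587.5, -156.2], [717.5, -190.2], [573.1, -245.9]] -14.625201065928076 gap 90.41341815299366
rod ends [[581.2, -154.6], [555.7, -248.4]]
-13 lat L,R rel dish c [ 43.08663727  39.27529754 -47.53774744]
-14 lat L,R rel dish c [ 41.88812276  40.42176516 -48.61507192]
-15 lat L,R rel dish c [ 40.67684872  41.55591992 -49.67758777]
-16 lat L,R rel dish c [ 39.45318411  42.67741634 -50.72497135]
rod x rel dish [-74.81650706 -78.49447743]
rod x rel dish [-76.28068258 -76.56615783]
```

>>> {"name": "apply_moves", "arguments": {"xyz": [[-0.013, 0.0156, 0.02], [-0.013, 0.0156, 0.024], [-0.013, 0.0156, 0.024], [-0.013, 0.0156, 0.024], [-0.013, 0.0156, 0.024], [-0.013, 0.0156, 0.024], [-0.013, 0.0156, 0.024], [-0.013, 0.0156, 0.024]], "twist": [0, 0, 0, 0, 0, 0, 0, 0], "hand": [1, 1, 1, 1, 1, 1, 1, 1]}}

```text
t: 6.22
position: [406.3, -154.3, 149.8]
tcp_rot: [[0.968, -0.253, -0.001], [-0.253, -0.968, 0.0], [-0.001, 0.0, -1.0]]
wrist_force: [0.1, 0.1, -2.1]
grip_width: 17.9
gripper_force: 55.0
```

>>> {"name": "apply_moves", "arguments": {"xyz": [[0, 0, 0.015], [0, 0, 0.01], [0, 0, 0], [0, 0, 0], [0, 0, 0], [0, 0, 0]], "twist": [0, 0, 0, 0, 0, 0], "hand": [1, 1, 1, 1, 1, 1]}}

```text
t: 6.72
position: [408.7, -154.0, 127.2]
tcp_rot: [[0.968, -0.253, 0.001], [-0.253, -0.968, -0.0], [0.001, -0.0, -1.0]]
wrist_force: [-0.0, 0.6, -1.1]
grip_width: 17.7
gripper_force: 55.0
```

Run:
```python
from h import *
print(pose(),go(407.5,-153.9,76.6,-14.6)); s=snap("top","t2"); w=snap("wrist","w5")
# blade rect at its z in both views
zb=pose()[1][2]-62.6+2.5
for S,roi in((s,None),(w,None)):
    st=robot.get_state(); c=ray; p=st["position"]; a=np.radians(-14.6); o=p[:2]+104.5*np.array([np.cos(a),np.sin(a)])-17.5*np.array([np.cos(a),np.sin(a)])
    u,v=proj(S,[o[0],o[1],zb]).astype(int); h=cv2.cvtColor(S["color"],cv2.COLOR_BGR2HSV); k=30 if S is s else 110
    m=np.zeros(h.shape[:2],np.uint8); y0,y1,x0,x1=max(v-k,0),v+k,max(u-k,0),u+k; m[y0:y1,x0:x1]=((h[...,1]<60)&(h[...,2]>100))[y0:y1,x0:x1]
    n,l,q,_=cv2.connectedComponentsWithStats(m); L=l[v,u]; ys,xs=np.nonzero(l==L)
    P=np.array([ray(S,x,y,zb)[:2] for x,y in zip(xs,ys)],np.float32); r=cv2.minAreaRect(P); print((u,v),L,len(xs),"pred",o.round(1),np.round(r[0],1),np.round(r[1],1),round(r[2],1))
```

```text
(6.7167, array([ 408.7, -154. ,  127.2]), -14.65, array([-0. ,  0.6, -1.1]), 17.7) (array([-1.2,  0.2, 50.6]), -0.1)
(np.int64(330), np.int64(231)) 2 541 pred [ 492.8 -176. ] [ 498.4 -181.8] [ 75.8 103.1] 76.8
(np.int64(278), np.int64(99)) 1 18499 pred [ 492.8 -176. ] [ 488.9 -175. ] [ 54.3 107.9] 75.2
```

Blade pose in the grip matches the prediction (width 54.3, yaw about -14.8). I'll descend and insert gently.

>>> {"name": "apply_moves", "arguments": {"xyz": [[0, 0, 0.02], [0, 0, 0.018], [0, 0, 0.012], [0, 0, 0], [0, 0, 0], [0, 0, 0]], "twist": [0, 0, 0, 0, 0, 0], "hand": [1, 1, 1, 1, 1, 1]}}

```text
t: 7.32
position: [408.8, -154.3, 77.4]
tcp_rot: [[0.967, -0.253, 0.001], [-0.253, -0.967, -0.0], [0.001, -0.0, -1.0]]
wrist_force: [0.0, 0.7, -2.2]
grip_width: 17.3
gripper_force: 55.0
```

Run:
```python
from h import *
print(pose(),go(407.5,-153.9,76.6,-14.6)); s=snap("scene","s2")
u,v=proj(s,(590,-200,30)).astype(int);print(u,v, proj(s,(644.5,-214,26)))
cv2.imwrite("pics/s2c.png",cv2.resize(s["color"][v-60:v+60,u-80:u+80],None,fx=5,fy=5,interpolation=cv2.INTER_CUBIC))
```

```text
(7.3167, array([ 408.8, -154.3,   77.4]), -14.67, array([ 0. ,  0.7, -2.2]), 17.3) (array([-1.4, -0. ,  0.8]), -0.1)
259 258 [271.70418804 268.94569325]
```

View pics/s2c.png

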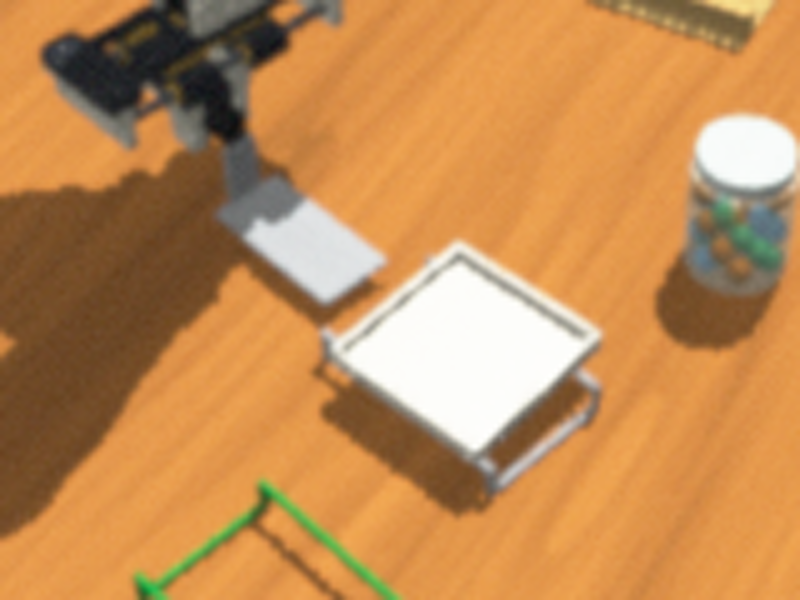

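The scene crop shows the blade tip at (350,280), lined up with the rack opening between the near bar ends (330,345) and (430,260). I'll insert now.

>>> {"name": "apply_moves", "arguments": {"xyz": [[0.008, 0, 0.0005], [0.016, 0, 0], [0.016, 0, 0], [0.016, 0, 0], [0.012, 0, 0], [0.004, 0, 0]], "twist": [0, 0, 0, 0, 0, 0], "hand": [1, 1, 1, 1, 1, 1]}}

```text
t: 7.87
position: [480.6, -173.0, 76.8]
tcp_rot: [[0.967, -0.253, 0.002], [-0.253, -0.967, -0.0], [0.002, -0.0, -1.0]]
wrist_force: [0.2, -0.2, -1.4]
grip_width: 17.6
gripper_force: 55.0
```

>>> {"name": "apply_moves", "arguments": {"xyz": [[0.008, 0, 0], [0.014, 0, 0], [0.016, 0, 0], [0.014, 0, 0], [0.01, 0, 0], [0.004, 0, 0], [0, 0, 0], [0, 0, 0]], "twist": [0, 0, 0, 0, 0, 0, 0, 0], "hand": [1, 1, 1, 1, 1, 1, 1, 1]}}

```text
t: 8.53
position: [540.8, -189.2, 75.9]
tcp_rot: [[0.967, -0.254, -0.001], [-0.254, -0.967, 0.0], [-0.001, -0.0, -1.0]]
wrist_force: [-0.1, -0.5, -1.1]
grip_width: 17.5
gripper_force: 55.0
```

Run:
```python
from h import *
print(pose(),go(543,-189.2,86,-14.6)); s=snap("wrist","w6")
# dish near edge location: white region rays at z=40
h=cv2.cvtColor(s["color"],cv2.COLOR_BGR2HSV)
print([proj(s,p).round(0).tolist() for p in [(598.2,-143.6,40),(576,-261.6,40),(644.5,-214,31)]])
```

```text
(8.5333, array([ 540.8, -189.2,   75.9]), -14.71, array([-0.1, -0.5, -1.1]), 17.5) (array([  2.1,  -0.5, -10.1]), -0.1)
[[170.0, 182.0], [392.0, 166.0], [274.0, 58.0]]
```

>>> {"name": "apply_moves", "arguments": {"xyz": [[0.002, 0, -0.003], [0, 0, -0.004], [0, 0, -0.002], [0, 0, -0.001], [0, 0, -0.001], [0, 0, -0.001], [0, 0, -0.002], [0, 0, 0]], "twist": [0, 0, 0, 0, 0, 0, 0, 0], "hand": [1, 1, 1, 1, 1, 1, 1, 1]}}

```text
t: 9.25
position: [543.6, -189.8, 90.3]
tcp_rot: [[0.967, -0.254, 0.0], [-0.254, -0.967, -0.0], [0.0, 0.0, -1.0]]
wrist_force: [-0.4, 0.6, -2.5]
grip_width: 18.0
gripper_force: 55.0
```

>>> {"name": "apply_moves", "arguments": {"xyz": [[0, 0, -0.003], [0, 0, -0.005], [0, 0, -0.008], [0, 0, -0.01], [0, 0, -0.008], [0, 0, -0.004], [0, 0, 0], [0, 0, 0]], "twist": [0, 0, 0, 0, 0, 0, 0, 0], "hand": [1, 1, 1, 1, 1, 1, 1, 1]}}

```text
t: 9.92
position: [543.6, -189.7, 128.5]
tcp_rot: [[0.967, -0.254, 0.001], [-0.254, -0.967, 0.0], [0.001, -0.0, -1.0]]
wrist_force: [0.2, 0.2, -2.5]
grip_width: 17.7
gripper_force: 55.0
```

Run:
```python
from h import *
st=robot.get_state();print(pose(),st["torque"]); s=snap("scene","s3")
u,v=proj(s,(600,-200,50)).astype(int)
cv2.imwrite("pics/s3c.png",cv2.resize(s["color"][v-60:v+60,u-80:u+80],None,fx=5,fy=5,interpolation=cv2.INTER_CUBIC))
```

```text
(9.9167, array([ 543.6, -189.7,  128.5]), -14.7, array([ 0.2,  0.2, -2.5]), 17.7) [ 0.00906583  0.2235728  -0.01923235]
```

View pics/s3c.png

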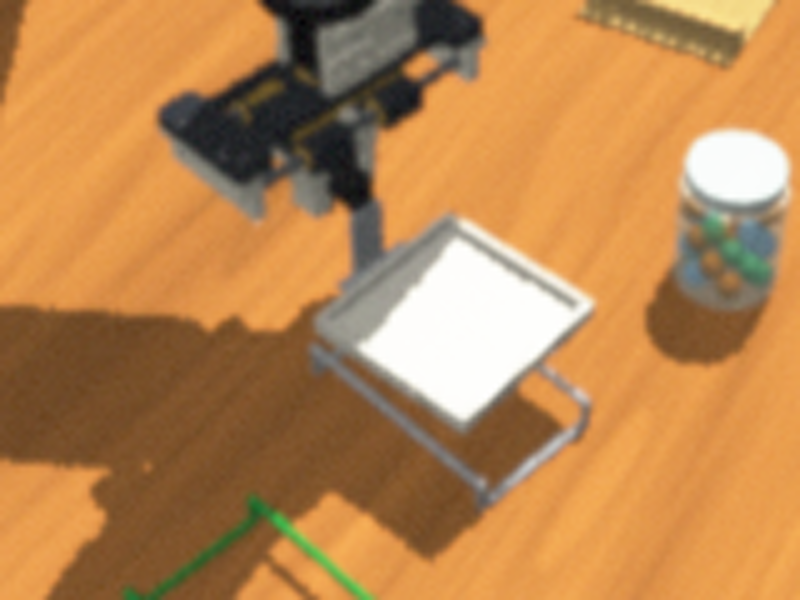

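The dish rides level on the blade, clear of the rack (dish at (455,320), bars below it). I've used all my picture views, so from here I measure numerically. First: the dish's pose on the spatula.

```bash
cat >> h.py <<'E'
def dish(s,z,guess,k,thr=120):
    "min-area rectangle of the dish's white top at height z"
    h=cv2.cvtColor(s["color"],cv2.COLOR_BGR2HSV); u,v=proj(s,[*guess,z]).astype(int)
    m=np.zeros(h.shape[:2],np.uint8); sl=np.s_[max(v-k,0):v+k,max(u-k,0):u+k]; m[sl]=((h[...,1]<50)&(h[...,2]>thr))[sl]
    n,l,q,_=cv2.connectedComponentsWithStats(m); i=1+np.argmax(q[1:,4]); ys,xs=np.nonzero(l==i)
    P=np.array([ray(s,x,y,z)[:2] for x,y in zip(xs,ys)],np.float32); r=cv2.minAreaRect(P)
    print(len(xs),np.round(r[0],1),np.round(r[1],1),round(r[2],1),cv2.boxPoints(r).round(0).tolist()); return P
E
python3 - <<'E'
from h import *
z=pose()[1][2]-62.6+2.5+14; print(z,pose())
dish(snap("top","t3"),z,(645,-215),32); dish(snap("wrist","w7"),z,(630,-212),250)
print(go(486.5,228,160,-1))
E
```

```text
81.9 (9.9667, array([ 543.3, -189.7,  128. ]), -14.7, array([-0.1, -0.9, -3.1]), 17.7)
691 [ 682.8 -220.3] [124.4  65.8] 86.8 [[646.0, -281.0], [712.0, -284.0], [719.0, -160.0], [653.0, -156.0]]
34537 [ 633.6 -215.8] [112.1  85. ] 79.2 [[581.0, -263.0], [665.0, -279.0], [686.0, -169.0], [602.0, -153.0]]
(array([ -63.9, -416.7,  -32.4]), -13.7)
```

>>> {"name": "apply_moves", "arguments": {"xyz": [[0, 0, -0.004], [0, 0, -0.008], [0, 0, -0.01], [0, 0, -0.01], [0, 0, -0.01], [-0.0019, -0.0046, -0.006], [-0.0038, -0.0092, -0.002], [-0.0058, -0.0139, 0]], "twist": [0, 0, 0, 0, 0, 0, 0, 0], "hand": [1, 1, 1, 1, 1, 1, 1, 1]}}

```text
t: 10.73
position: [539.7, -159.8, 179.0]
tcp_rot: [[0.967, -0.255, 0.002], [-0.255, -0.967, 0.0], [0.002, -0.0, -1.0]]
wrist_force: [0.4, -0.6, -3.0]
grip_width: 17.6
gripper_force: 55.0
```

>>> {"name": "apply_moves", "arguments": {"xyz": [[-0.0077, -0.0185, 0], [-0.0077, -0.0185, 0], [-0.0077, -0.0185, 0], [-0.0077, -0.0185, 0], [-0.0077, -0.0185, 0], [-0.0077, -0.0185, 0], [-0.0077, -0.0185, 0], [-0.0077, -0.0185, 0]], "twist": [0, 0, 0, 0, 0, 0, 0, 0], "hand": [1, 1, 1, 1, 1, 1, 1, 1]}}

```text
t: 11.4
position: [516.6, 0.4, 178.1]
tcp_rot: [[0.967, -0.253, -0.0], [-0.253, -0.967, 0.0], [-0.0, -0.0, -1.0]]
wrist_force: [0.4, 0.7, -3.3]
grip_width: 17.6
gripper_force: 55.0
```

>>> {"name": "apply_moves", "arguments": {"xyz": [[-0.0077, -0.0185, 0], [-0.0077, -0.0185, 0], [-0.0077, -0.0185, 0], [-0.0077, -0.0185, 0], [-0.0077, -0.0185, 0], [-0.0077, -0.0185, 0], [-0.0077, -0.0185, 0], [-0.0077, -0.0185, 0]], "twist": [0, 0, 0, 0, 0, 0, 0, 0], "hand": [1, 1, 1, 1, 1, 1, 1, 1]}}

```text
t: 12.07
position: [494.3, 159.0, 178.1]
tcp_rot: [[0.967, -0.253, -0.0], [-0.253, -0.967, 0.0], [-0.0, -0.0, -1.0]]
wrist_force: [0.1, -0.9, -3.3]
grip_width: 17.6
gripper_force: 55.0
```

>>> {"name": "apply_moves", "arguments": {"xyz": [[-0.0077, -0.0185, 0], [-0.0077, -0.0185, 0], [-0.0058, -0.0139, 0], [-0.0038, -0.0092, 0], [-0.0019, -0.0046, 0], [0, 0, 0], [0, 0, 0], [0, 0, 0]], "twist": [0, 0, 0, 0, 0, -1, -2, -2], "hand": [1, 1, 1, 1, 1, 1, 1, 1]}}

```text
t: 12.73
position: [485.6, 226.2, 177.9]
tcp_rot: [[0.986, -0.166, -0.0], [-0.166, -0.986, -0.0], [-0.0, 0.0, -1.0]]
wrist_force: [0.6, -0.6, -2.4]
grip_width: 17.6
gripper_force: 55.0
```

>>> {"name": "apply_moves", "arguments": {"xyz": [[0, 0, 0], [0, 0, 0], [0, 0, 0], [0, 0, 0], [0, 0, 0], [0, 0, 0], [0, 0, 0], [0, 0, 0]], "twist": [-2, -2, -2, -2, -1.2, -0.5, 0, 0], "hand": [1, 1, 1, 1, 1, 1, 1, 1]}}

```text
t: 13.4
position: [485.7, 226.6, 178.0]
tcp_rot: [[1.0, -0.001, -0.0], [-0.001, -1.0, -0.0], [-0.0, 0.0, -1.0]]
wrist_force: [0.5, 0.3, -2.8]
grip_width: 17.7
gripper_force: 55.0
```

Run:
```python
from h import *
z=pose()[1][2]-62.6+2.5+14; print(z,pose(),robot.get_state()["torque"])
p=pose()[1]
dish(snap("top","t4"),z,(p[0]+105,p[1]),32); P=dish(snap("wrist","w8"),z,(p[0]+95,p[1]),250,80)
print("lateral",np.percentile(P[:,1],[0.5,50,99.5]),"near x",np.percentile(P[:,0],[0,.5,1]))
print(go(486.3,223.7,130,0))
```

```text
131.9 (13.4, array([485.7, 226.6, 178. ]), -0.04, array([ 0.5,  0.3, -2.8]), 17.7) [-0.05003821  0.23136497 -0.0104633 ]
1568 [592.7 226.1] [117.  123.5] 2.0 [[532.0, 286.0], [536.0, 162.0], [653.0, 166.0], [649.0, 290.0]]
41358 [568.5 227.4] [125.  100.1] 89.9 [[518.0, 165.0], [618.0, 165.0], [619.0, 290.0], [518.0, 290.0]]
lateral [167.80718979 228.27435303 287.4093013 ] near x [518.35668945 520.77683319 521.99631958]
(array([ 0.6,  3.1, 48.1]), -0.0)
```

>>> {"name": "apply_moves", "arguments": {"xyz": [[-0.001, 0.001, 0.005], [0, 0.001, 0.01], [0, 0, 0.015], [0, 0, 0.015], [0, 0, 0.015], [0, 0, 0.01], [0, 0, 0.006], [0, 0, 0.002]], "twist": [0, 0, 0, 0, 0, 0, 0, 0], "hand": [1, 1, 1, 1, 1, 1, 1, 1]}}

```text
t: 14.17
position: [484.1, 224.4, 98.6]
tcp_rot: [[1.0, 0.0, -0.002], [0.0, -1.0, -0.002], [-0.002, 0.002, -1.0]]
wrist_force: [-0.1, -0.4, -2.9]
grip_width: 17.8
gripper_force: 55.0
```

>>> {"name": "apply_moves", "arguments": {"xyz": [[0, 0, 0.002], [0, 0, 0], [0, 0, 0]], "twist": [0, 0, 0], "hand": [1, 1, 1]}}

```text
t: 14.42
position: [485.0, 225.2, 98.6]
tcp_rot: [[1.0, 0.0, 0.001], [0.0, -1.0, 0.001], [0.001, -0.001, -1.0]]
wrist_force: [-0.1, 0.4, -2.9]
grip_width: 17.7
gripper_force: 55.0
```

Run:
```python
from h import *
z=pose()[1][2]-62.6+2.5+14; print(z,pose(),robot.get_state()["torque"])
p=pose()[1]
dish(snap("top","t5"),z,(p[0]+105,p[1]),32)
w=snap("wrist","w9"); P=dish(w,z,(p[0]+95,p[1]),250,80)
# stand base corners seen? predicted pixels
print([proj(w,X).round(0).tolist() for X in [(524.3,287.1,5),(528.6,158.1,5)]])
```

```text
52.49999999999999 (14.4167, array([485. , 225.2,  98.6]), 0.02, array([-0.1,  0.4, -2.9]), 17.7) [ 0.02513143  0.20411533 -0.05317404]
1419 [591.5 225. ] [119.4 121.6] 2.0 [[530.0, 284.0], [534.0, 162.0], [653.0, 166.0], [649.0, 288.0]]
41382 [567.9 226.1] [125.1 100.2] 89.9 [[518.0, 164.0], [618.0, 164.0], [618.0, 289.0], [518.0, 289.0]]
[[193.0, 171.0], [372.0, 165.0]]
```

>>> {"name": "apply_moves", "arguments": {"xyz": [[0, 0, 0.003], [0, 0, 0.004], [0, 0, 0.002], [0, 0, 0.001], [0, 0, 0.001], [0, 0, 0.001], [0, 0, 0.001], [0, 0, 0.001]], "twist": [0, 0, 0, 0, 0, 0, 0, 0], "hand": [1, 1, 1, 1, 1, 1, 1, 1]}}

```text
t: 15.18
position: [484.9, 225.1, 84.2]
tcp_rot: [[1.0, 0.0, 0.0], [0.0, -1.0, 0.0], [0.0, -0.0, -1.0]]
wrist_force: [-0.1, -0.0, -2.3]
grip_width: 17.9
gripper_force: 55.0
```

>>> {"name": "apply_moves", "arguments": {"xyz": [[0, 0, 0.001], [0, 0, 0.001], [0, 0, 0.001], [0, 0, 0.002], [0, 0, 0.003], [0, 0, 0.001], [0, 0, 0], [0, 0, 0]], "twist": [0, 0, 0, 0, 0, 0, 0, 0], "hand": [1, 1, 1, 1, 1, 1, 1, 1]}}

```text
t: 15.85
position: [484.6, 224.8, 74.9]
tcp_rot: [[1.0, 0.0, -0.0], [0.0, -1.0, -0.0], [-0.0, 0.0, -1.0]]
wrist_force: [0.7, 0.0, -2.2]
grip_width: 17.6
gripper_force: 55.0
```

Run:
```python
from h import *
print(pose(),robot.get_state()["torque"])
p=pose()[1]; dish(snap("top","t6"),40,(591,225),32); dish(snap("wrist","w10"),40,(p[0]+95,p[1]),250,80)
```

```text
(15.85, array([484.6, 224.8,  74.9]), 0.02, array([ 0.7,  0. , -2.2]), 17.6) [-0.06474636  0.11389156  0.01792569]
1395 [591.3 224.5] [120.4 122. ] 3.3 [[528.0, 282.0], [535.0, 160.0], [655.0, 167.0], [648.0, 289.0]]
44521 [567.4 225.8] [124.5  94.1] 90.0 [[520.0, 164.0], [614.0, 164.0], [614.0, 288.0], [520.0, 288.0]]
```

The dish is down: centre (591.3,224.5), and the wrist torque has dropped. I'll draw the spatula straight out.

>>> {"name": "apply_moves", "arguments": {"xyz": [[-0.004, 0, 0], [-0.01, 0, 0], [-0.016, 0, 0], [-0.018, 0, 0], [-0.018, 0, 0], [-0.018, 0, 0], [-0.018, 0, 0], [-0.018, 0, 0]], "twist": [0, 0, 0, 0, 0, 0, 0, 0], "hand": [1, 1, 1, 1, 1, 1, 1, 1]}}

```text
t: 16.62
position: [363.2, 224.4, 75.1]
tcp_rot: [[1.0, 0.0, -0.0], [0.0, -1.0, 0.0], [-0.0, -0.0, -1.0]]
wrist_force: [-1.1, 0.3, -2.0]
grip_width: 17.7
gripper_force: 55.0
```

>>> {"name": "apply_moves", "arguments": {"xyz": [[-0.012, 0, 0], [-0.004, 0, 0], [0, 0, 0], [0, 0, 0]], "twist": [0, 0, 0, 0], "hand": [1, 1, 1, 1]}}

```text
t: 16.95
position: [348.8, 225.3, 75.4]
tcp_rot: [[1.0, 0.001, 0.001], [0.001, -1.0, 0.001], [0.001, -0.001, -1.0]]
wrist_force: [-0.5, -0.6, -2.6]
grip_width: 17.5
gripper_force: 55.0
```

Run:
```python
from h import *
print(pose()); dish(snap("top","t7"),40,(591,225),32)
print(go(493,60,100,-14.7))
```

```text
(16.95, array([348.8, 225.3,  75.4]), 0.07, array([-0.5, -0.6, -2.6]), 17.5)
1524 [591.2 224.4] [121.  121.6] 3.8 [[527.0, 281.0], [535.0, 160.0], [656.0, 168.0], [647.0, 289.0]]
(array([181.2, 123.4, -24.7]), 14.7)
```

>>> {"name": "apply_moves", "arguments": {"xyz": [[0, 0.01, -0.015], [0, 0.02, -0.015], [0, 0.03, 0], [0, 0.03, 0], [0.015, 0.03, 0], [0.025, 0.025, 0], [0.03, 0.015, 0], [0.02, 0.005, 0]], "twist": [0, 0, 0, 0, 0, 0, 0, 0], "hand": [1, 1, 1, 1, 1, 1, 1, 1]}}

```text
t: 17.67
position: [441.2, 57.7, 105.2]
tcp_rot: [[1.0, -0.002, 0.001], [-0.002, -1.0, 0.0], [0.001, -0.0, -1.0]]
wrist_force: [0.7, 0.5, -1.1]
grip_width: 17.9
gripper_force: 55.0
```

>>> {"name": "apply_moves", "arguments": {"xyz": [[0.01, 0, 0.01], [0, 0, 0.015], [0, 0, 0.008], [0, 0, 0], [0, 0, 0], [0, 0, 0]], "twist": [0, 0, 0, 0, 0, 0], "hand": [1, 1, 1, 1, 1, 1]}}

```text
t: 18.17
position: [448.9, 60.0, 72.5]
tcp_rot: [[1.0, 0.001, 0.0], [0.001, -1.0, -0.0], [0.0, 0.0, -1.0]]
wrist_force: [0.2, 0.3, -1.4]
grip_width: 17.8
gripper_force: 55.0
```

Lower the last ~10 mm gently.

>>> {"name": "apply_moves", "arguments": {"xyz": [[0, 0, 0.003], [0, 0, 0.003], [0, 0, 0.002], [0, 0, 0.001], [0, 0, 0.001], [0, 0, 0], [0, 0, 0], [0, 0, 0]], "twist": [0, 0, 0, 0, 0, 0, 0, 0], "hand": [1, 1, 1, 1, 1, 1, 1, 1]}}

```text
t: 18.83
position: [448.7, 60.0, 62.5]
tcp_rot: [[1.0, 0.0, 0.0], [0.0, -1.0, 0.0], [0.0, -0.0, -1.0]]
wrist_force: [-3.8, 0.7, 4.2]
grip_width: 17.8
gripper_force: 55.0
```

>>> {"name": "apply_moves", "arguments": {"xyz": [[0, 0, 0], [0, 0, 0], [0, 0, 0], [0, 0, 0], [0, 0, 0], [0, 0, 0], [0, 0, 0], [0, 0, 0]], "twist": [0, 0, 0, 0, 0, 0, 0, 0], "hand": [-0.3, -0.3, -0.3, -0.3, -0.3, -0.3, -0.3, -0.3]}}

```text
t: 19.5
position: [448.7, 59.9, 62.0]
tcp_rot: [[1.0, 0.0, -0.0], [0.0, -1.0, -0.0], [-0.0, 0.0, -1.0]]
wrist_force: [-0.6, 0.3, -0.1]
grip_width: 56.5
gripper_force: 0.0
```

>>> {"name": "apply_moves", "arguments": {"xyz": [[0, 0, -0.01], [0, 0, -0.02], [0, 0, -0.03], [0, 0, -0.03], [0, 0, -0.03], [0, 0, -0.03], [0, 0, -0.03], [0, 0, 0]], "twist": [0, 0, 0, 0, 0, 0, 0, 0], "hand": [-0.3, -0.3, -0.3, -0.3, -0.3, -0.3, -0.3, -0.3]}}

```text
t: 20.17
position: [451.4, 60.8, 248.0]
tcp_rot: [[1.0, 0.001, 0.009], [0.001, -1.0, 0.003], [0.009, -0.003, -1.0]]
wrist_force: [1.5, 1.1, -0.5]
grip_width: 57.1
gripper_force: 0.0
```

Run:
```python
from h import *
print(pose()); t=snap("top","t8"); w=snap("wrist","w11")
dish(t,40,(591,225),32); dish(w,2.5,(530,60),90,100)
```

```text
(20.1667, array([451.4,  60.8, 248. ]), 0.06, array([ 1.5,  1.1, -0.5]), 57.1)
1537 [591.2 224.5] [121.  121.7] 3.8 [[527.0, 281.0], [535.0, 160.0], [656.0, 168.0], [647.0, 289.0]]
5133 [534.9  60.1] [ 54.2 113.2] 89.9 [[478.0, 33.0], [591.0, 33.0], [592.0, 87.0], [478.0, 87.0]]
```

The spatula lies flat (54 x 113 mm blade rectangle at desk level, tip at x≈592, y≈60, well clear of the stand and rack). The dish is 1 mm from the stand's centre and square to within about 2°. Handing in.

```bash
python3 -c "
from bench import robot
print(robot.close_job())"
```

```text
the job is handed in; nothing more can be done
None
```

I handed the job in at about 20 s with no verdict returned: the dish measured about 1 mm off the stand's centre and about 2° off square, the spatula lies flat on the bare desk about 165 mm from the stand's centre and farther from the rack's, and I kept clear of the jar, tin and cup but did not re-measure them.

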